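# Set the iris damper to its red clip

## Task

On the bench, preset the iris damper: push its yellow lever tab round to the fully open stop (the green end of the white scale), then push it back and leave it with the black pointer facing the middle of the red clip. Only push the tab with the fingers, from one side at a time; never pinch it, and leave everything else on the bench where it stands.

Things in the scene. Friction and masses are not known exactly. Their poses are not given: they have to be found in the camera images.
- damper: round sheet-metal iris damper lying flat, fixed on a wooden board 240 x 240 x 18 mm screwed to the bench. Origin on the damper's axis at bench height; z up, x from the axis to the middle of the white scale. Housing 168 mm across, 58 tall; an open spigot 100 mm across stands in its middle up to 105 mm above the bench. White scale plate on the +x side: radius 78 to 150 mm, top 56 mm above the bench.
- open_stop (a point): top of the green stop peg at the left (counter-clockwise from above) end of the scale = fully open; 10 mm across, 70 mm above the bench, at 100 mm radius, 0.87 rad from the damper's x axis. A black peg stands likewise at the right end = closed. Green and black patches lie beside them; black ticks every 0.15 rad between.
- ring (a joint): angle of the rotating ring with its lever: 0 at the black closed stop, 1.5 rad at the green open stop, growing counter-clockwise seen from above. The lever lies at (value - 0.75) rad from the damper's x axis. It turns with light friction (about 2 N at the tab) about the damper's vertical axis and stays where it is left.
- tab_mid (a point): middle of the upright yellow tab on the lever arm, 103 mm from the damper's axis, 95 mm above the bench. The tab is 20 mm long radially, 12 mm thick along the arc, and stands from 66 to 115 mm above the bench (arm below it: 14 mm wide, 62 to 68 mm above the bench). x axis outward along the lever.
- pointer_tip (a point): tip of the black pointer at the lever's outer end, 122 mm from the damper's axis, 65 mm above the bench, in line with the tab.
- clip_mark (a point): the setting to reach: the point where the pointer tip must stand, in line with the middle of the red clip, 122 mm from the damper's axis, 65 mm above the bench. The clip is fixed on the scale's rim (124 to 154 mm radius), 12 mm wide along the arc, top 68 mm above the bench; the lever passes inside it freely.
- sealant_can: blue sealant can, 44 mm across, 95 tall, standing on the bench beside the damper; origin at the centre of its underside. Leave alone.
- rivet_jar: small jar of rivets with an orange cap, 42 mm across, 60 tall, standing on the bench beside the damper; origin at the centre of its underside. Leave alone.
- duct_coupling: loose sheet-metal coupling ring, 100 mm across, 60 tall; origin at the centre of its underside. Leave alone.
- tape_roll: grey roll of tape lying flat, 90 mm across, 25 tall; origin at the centre of its underside. Leave alone.
- carton: small closed cardboard box 120 x 90 x 60 mm; origin at the centre of its underside. Leave alone.
- screwdriver: screwdriver lying on the bench. Leave alone.

How it is judged:
By the outcome, as a careful person would: the job done as asked, in the order asked, and still so for the second after the job is handed in, with the robot touching nothing.
It also fails if it takes over 64 s, if anything falls off the work surface, if the arm or the gripper's body presses on something with over 40 N, if the wrist force passes 120 N, or if a joint passes its speed limit or range.

## Robot

A 6-joint arm with a two-finger parallel gripper is mounted at the origin on the work surface. World frame = base frame: x ahead of the robot, y to its left, z up, the work surface at z = 0. Lengths are in m, angles in rad, forces in N, time in s.
With the tool pointing down it reaches from about 0.375 to 0.9 m from the base axis. Payload 3.1 kg.
Tool frame: the origin (TCP) lies midway between the tips of the shut fingers; the grasp point (between the pads) lies 19 mm behind it; z points along the fingers, y is the line along which they close (so a half turn about z gives the same grasp; the last joint's range is limited). The gripper opens to 87 mm and grips with 3 to 60 N. Pads are 19 mm wide; open, the fingers measure 117 mm over their backs; the gripper's body (75 mm by 190 mm) begins 51 mm behind the grasp point.
Start: joints at [-1.474, 0.527, 1.433, -0, 1.181, -0.178], TCP at [0.17, -0.602, 0.223] pointing down, gripper open.
Joint ranges: [-3.08, 3.08], [-0.75, 2.2], [0.22, 2.44], [-1.43, 4.57], [0, 2.65], [-2.85, 2.85]. Speed limits (rad/s): [2.79, 2.79, 3.14, 3.14, 3.14, 3.14].

## Interface

Orientations are given as a 3x3 rotation matrix whose columns are the frame's x, y, z axes.
In Python, from workcell import readout, cams, job gives the robot as it stands.
- The arm moves only by the tool arm_command, never from a script. Its argument "targets" is a list of rows, each a list of 4 numbers: the shift along the world's x, y, z in mm, then the turn about the world's z in degrees. A call has 1 to 8 rows; each row is the pose to reach, as a shift and turn from the pose commanded when the call began; what a row does not reach only later rows make up. A row lasts 1/8 s, in which the tool goes at most 62.5 mm and 10.7 degrees, less where a joint would pass 70% of its speed; a pose out of reach is approached as far as the arm can. A call with a gripper value outside its range is refused whole. "fingers" is the gripper command: -1 is shut, 1 is fully open, values between are in proportion, set as the call begins (left out, the last holds). The fingers move at their own pace and stop on an object; "newtons" is the grip in N (left out, the last holds). Time passes only in rows, so rows that repeat a pose let the fingers close. It gives the time, the measured TCP pose, the force, the opening and the grip force at its end, in the units of the state.
- readout.observe(): the state, without advancing time (a new reading comes with each control period).
- cams.read_camera(name): name is "scene" or "top"; returns a dict with "frame" (384x512x3 uint8, red, green, blue), "fovy" (degrees; the focal length in pixels is half the picture's height over the tangent of half this angle, whatever the lens; pixels are square), "cx", "cy" (the principal point, pixels), "k1" (the pictures are not rectified: a ray, as slopes to the right and down, at radius r is drawn at 1 + k1 r^2 times it, then the intrinsics apply), "xyz" and "attitude" of the camera in the world. Camera axes: x right, y up, looking along -z (the intrinsics and any distortion apply to the point x, -y, -z); pixel columns grow to the right and rows downward; lengths in m; the calibration is good to about 2 mm. A picture is of the moment at which its call begins. There is no depth.
- job.sign_off(): hands the job in; it is judged then, once.
Trained networks look in the newest picture that a camera, given by its name, has taken for a name from the list of things; names that differ only in an ending like _2 or _b are one class to them, and where a whole thing is asked for, a point or a joint stands for the part that bears it (a point fixed in the world has none). Each returns a list of dicts, best first, with "conf" (0 to 1); they miss things now and then, are a little off and sometimes report something else, mostly with a low value. They report only what shows in the picture. A call takes as long as a camera call.
- cams.find_in(camera, name): "extent" ([left, top, width, height] in pixels, round what is visible of it).
The state is a dict: "clock": time; "qpos": joint angles; "dq": joint speeds; "joint_efforts": joint torques, N m; "tcp_pos": TCP position; "ee_rot": TCP orientation; "ft_force": force on the tool from outside, world axes, zero at the start; "torque": the same for the moment, N m; "opening": finger opening in m; "gripper_force": force on a finger pad.
Only numpy, scipy, OpenCV 4.12 (cv2) and the standard library are available. Lean on these libraries where they do the work, as an engineer would, in place of code of your own. Each camera call takes 0.05 s, during which the arm holds its last target. There are 200 camera calls.

## Working session

There is one attempt and no reset: what is moved stays moved. The work goes in short steps, Python scripts to look and compute and a tool call to move; the robot and the scene stay as the last step left them, time stands still between calls to the robot, and variables do not carry over. Pictures are saved under pics/ and viewed, at most 11 in all, crops included, and the job is handed in when it is done.

Besides the shell and the picture viewer there is one more tool, called as name(argument=value, ...) on one line, values as JSON. arm_command: Moves the arm, as the interface text tells. Its arguments: {"type":"object","properties":{"targets":{"type":"array"},"fingers":{"type":"number"},"newtons":{"type":"number"}},"required":["targets"]}

```bash
mkdir -p pics
cat > h.py <<'E'
import numpy as np, cv2
from workcell import readout, cams, job
def cam(n):
    c=cams.read_camera(n); c['f']=c['frame'].shape[0]/2/np.tan(np.radians(c['fovy'])/2); return c
def K(c): return np.array([[c['f'],0,c['cx']],[0,c['f'],c['cy']],[0,0,1]])
def proj(c,P):
    R=np.array(c['attitude']);p=(np.atleast_2d(P)-c['xyz'])@R
    s=np.c_[p[:,0]/-p[:,2],-p[:,1]/-p[:,2]]; s=s*(1+c['k1']*(s**2).sum(1,keepdims=True))
    return s*c['f']+[c['cx'],c['cy']]
def back(c,uv,z):
    s=cv2.undistortPoints(np.array([[uv]],float),K(c),np.array([c['k1'],0,0,0,0.]))[0,0]
    d=np.array(c['attitude'])@np.array([s[0],-s[1],-1]); o=np.array(c['xyz'])
    return o+d*(z-o[2])/d[2]
E
python3 - <<'E'
from h import *
for n in('scene','top'):
    c=cam(n); cv2.imwrite(f'pics/{n}0.png',c['frame'][...,::-1]); print(n,c['xyz'],c['fovy'],c['k1'])
    for t,z in dict(damper=.05,open_stop=.07,ring=.09,tab_mid=.095,pointer_tip=.065,clip_mark=.068,sealant_can=.095,rivet_jar=.06,duct_coupling=.06,tape_roll=.025,carton=.06).items():
        for r in cams.find_in(n,t)[:1]:
            e=r['extent']; print(t,round(r['conf'],2),np.round(e),back(c,(e[0]+e[2]/2,e[1]+e[3]/2),z).round(3))
print(readout.observe())
E
```

```text
scene [ 1.03341835 -0.41240194  0.981635  ] 48.9011948927907 0.0536543997286884
damper 0.57 [155. 170. 126. 114.] [ 0.573 -0.139  0.05 ]
open_stop 0.68 [157. 172. 125. 114.] [ 0.588 -0.145  0.07 ]
ring 0.77 [185. 189.  72.  53.] [ 0.57  -0.125  0.09 ]
tab_mid 0.86 [186. 190.  69.  49.] [ 0.571 -0.125  0.095]
pointer_tip 0.72 [189. 191.  64.  46.] [ 0.555 -0.116  0.065]
clip_mark 0.56 [252. 243.  10.  12.] [ 0.688 -0.112  0.068]
sealant_can 0.92 [149. 256.  24.  29.] [ 0.596 -0.318  0.095]
rivet_jar 0.71 [268. 171.  12.  19.] [0.567 0.06  0.06 ]
duct_coupling 0.61 [319.  85.  38.  36.] [0.484 0.404 0.06 ]
tape_roll 0.81 [121. 308.  41.  42.] [ 0.647 -0.42   0.025]
carton 0.59 [350. 106.  51.  49.] [0.633 0.401 0.06 ]
top [ 0.32592505 -0.01207848  1.50744199] 43.931217807188006 0.019304938820538103
damper 0.79 [254. 149.  83.  93.] [ 0.544 -0.113  0.05 ]
open_stop 0.69 [252. 150.  90.  90.] [ 0.545 -0.116  0.07 ]
ring 0.83 [272. 159.  49.  65.] [ 0.551 -0.112  0.09 ]
tab_mid 0.77 [269. 162.  54.  59.] [ 0.549 -0.111  0.095]
pointer_tip 0.73 [273. 153.  50.  68.] [ 0.568 -0.118  0.065]

[... 391 characters left out ...]

        1.18141048e+00, -1.78501375e-01]), 'dq': array([ 0.00026535, -0.00141919,  0.00150346,  0.00123159, -0.00033666,
       -0.00124792]), 'joint_efforts': array([ 1.29896700e-03, -4.40021431e+01, -1.76985741e+01,  6.32129190e-02,
        5.06390166e-02, -3.45430794e-05]), 'tcp_pos': array([ 0.16961231, -0.60148944,  0.2225299 ]), 'ee_rot': array([[ 9.62480635e-01,  2.71350377e-01, -1.41283103e-05],
       [ 2.71350377e-01, -9.62480632e-01,  7.06704800e-05],
       [ 5.57823637e-06, -7.18526908e-05, -9.99999997e-01]]), 'ft_force': array([ 0.56200606,  0.07011646, -0.47926342]), 'torque': array([ 0.02838158, -0.0585274 , -0.01650703]), 'gripper_force': 0.0, 'opening': 0.0870919075175776}
```

View pics/top0.png

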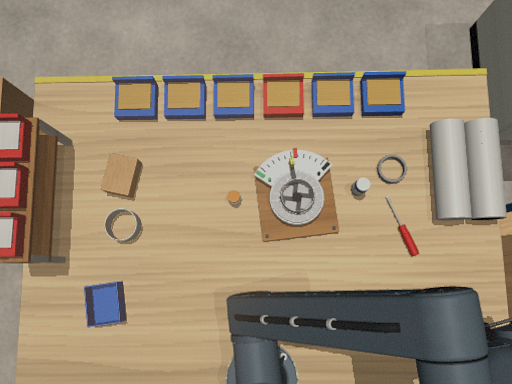

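View pics/scene0.png

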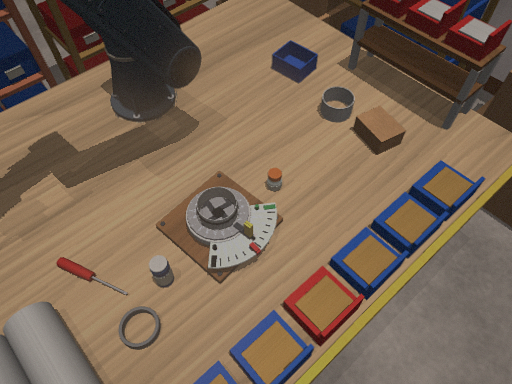

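The top view shows the damper at about (297,197), with the scale facing world +x. The yellow tab is at (292,162), the red clip at (295,153), the green end at (262,175) and the black end at (323,166). Next I'll measure these by colour and view zoomed crops.

```bash
cat > m.py <<'E'
from h import *
def blob(c,roi,kind,zz):
    x0,y0,x1,y1=roi; h=cv2.cvtColor(c['frame'][y0:y1,x0:x1],cv2.COLOR_RGB2HSV).astype(int); H,S,V=h[...,0],h[...,1],h[...,2]
    m={'red':((H<6)|(H>172))&(S>150)&(V>90),'yel':(H>22)&(H<33)&(S>140)&(V>60),'grn':(H>50)&(H<85)&(S>90)}[kind]
    n,l,st,ce=cv2.connectedComponentsWithStats(m.astype(np.uint8))
    i=1+np.argmax(st[1:,4]); uv=ce[i]+[x0,y0]; return uv,st[i,4],back(c,uv,zz)
E
python3 - <<'E'
from m import *
ims=[]
for n,roi in(('top',(245,140,345,245)),('scene',(150,165,290,285))):
    c=cam(n)
    for k,z in(('red',.066),('yel',.1),('grn',.058)):
        try: uv,a,p=blob(c,roi,k,z); print(n,k,uv.round(1),a,p.round(4))
        except Exception as e: print(n,k,e)
    x0,y0,x1,y1=roi; im=cv2.resize(c['frame'][y0:y1,x0:x1,::-1],None,fx=4,fy=4,interpolation=cv2.INTER_CUBIC); 
    ims.append(cv2.resize(im,(400,int(im.shape[0]*400/im.shape[1]))))
    print([ (a,b) for a,b in ((x0,y0),)])
H=max(i.shape[0] for i in ims); cv2.imwrite('pics/crop1.png',np.hstack([cv2.copyMakeBorder(i,0,H-i.shape[0],0,0,0) for i in ims]))
E
```

```text
top red [295.  152.7] 25 [ 0.6772 -0.1131  0.066 ]
top yel [292.7 163.7] 3 [ 0.635  -0.1029  0.1   ]
top grn [260.3 174.2] 21 [ 0.6124 -0.0048  0.058 ]
[(245, 140)]
scene red [254.8 247.4] 48 [ 0.6823 -0.1133  0.066 ]
scene yel [246.9 223.4] 10 [ 0.635  -0.0962  0.1   ]
scene grn [269.2 206.6] 33 [ 0.617  -0.0057  0.058 ]
[(150, 165)]
```

View pics/crop1.png

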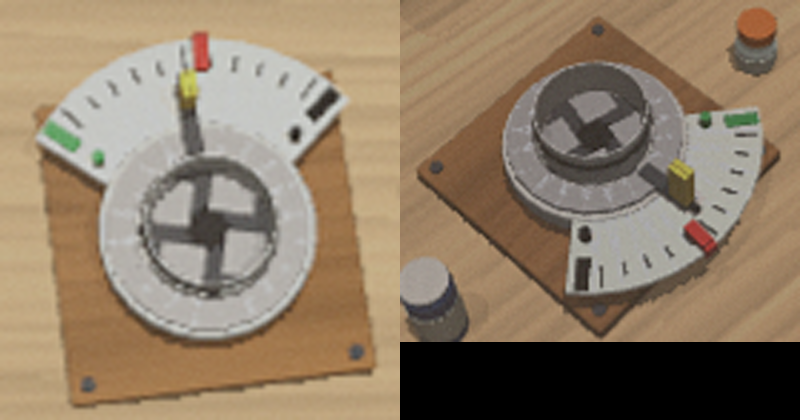

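```bash
cat > fit.py <<'E'
from h import *
from scipy.optimize import least_squares
T,S=cam('top'),cam('scene')
t=lambda x,y:((x+.5)/4-.5+245,(y+.5)/4-.5+140)
s=lambda x,y:((x-400+.5)/2.857-.5+150,(y+.5)/2.857-.5+165)
pg=lambda a,r,z:[r*np.cos(a),r*np.sin(a),z]
obs=[(T,t(97,157),pg(.87,.1,.068)),(T,t(294,133),pg(-.87,.1,.068)),(T,t(208,230),[0,0,.058]),
(T,t(75,404),[-.12,.12,.018]),(T,t(372,372),[-.12,-.12,.018]),
(S,s(705,117),pg(.87,.1,.068)),(S,s(585,231),pg(-.87,.1,.068)),(S,s(418,170),[-.12,-.12,.018]),(S,s(600,335),[.12,-.12,.018]),(S,s(597,17),[-.12,.12,.018]),(S,s(778,155),[.12,.12,.018])]
def pts(p,L): 
    c_,s_=np.cos(p[2]),np.sin(p[2]); L=np.array(L); return np.array([p[0]+c_*L[0]-s_*L[1],p[1]+s_*L[0]+c_*L[1],L[2]])
def res(p):
    o=obs+[(T,(295,152.7),pg(p[3],.139,.066)),(S,(254.8,247.4),pg(p[3],.141,.060)),(T,t(188,75),pg(p[4],.103,.115)),(S,s(681,167),pg(p[4],.103,.115))]
    # p[5:8]: per-camera calibration ignored
    return np.concatenate([proj(c,pts(p,L))[0]-uv for c,uv,L in o])
r=least_squares(res,[.545,-.115,0,0,.1],loss='soft_l1'); p=r.x
print(p.round(4)); print(r.fun.reshape(-1,2).round(1))
print('tab',pts(p,pg(p[4],.103,.095)).round(4),'green',pts(p,pg(.87,.1,.07)).round(4),'clip',pts(p,pg(p[3],.122,.065)).round(4))
E
python3 fit.py
```

```text
[ 0.5413 -0.1151  0.1117 -0.0924  0.042 ]
[[ 0.3 -0.5]
 [ 0.5 -0.6]
 [-0.1 -0.7]
 [-0.7  0.2]
 [ 1.6 -1.3]
 [-0.  -0.2]
 [-0.5  0.1]
 [-1.9 -0.6]
 [-0.5 -0.7]
 [ 0.1 -1.6]
 [ 1.2 -2. ]
 [-0.3 -1. ]
 [ 0.3  0.9]
 [ 0.1  1.6]
 [-0.   0.1]]
tab [ 0.6431 -0.0993  0.095 ] green [ 0.5969 -0.0319  0.07  ] clip [ 0.6633 -0.1127  0.065 ]
```

The pose fit agrees to within 1–2 px. The lever is at world angle 0.154 rad and the clip at 0.019 rad, and the open stop puts the lever at 0.862 rad. I'll shut the fingers and go above the clockwise side of the tab.

arm_command(targets=[[40,38,0,-1],[80,76,0,-2],[120,115,0,-3],[160,153,0,-4],[200,191,0,-5],[240,229,0,-6],[280,267,0,-7],[320,305,0,-7]], fingers=-1, newtons=10)

```text
clock: 2.4
tcp_pos: [0.4909, -0.2953, 0.2228]
ee_rot: [[0.988, 0.152, 0.0], [0.152, -0.988, -0.001], [0.0, 0.001, -1.0]]
ft_force: [0.9, -0.1, -0.4]
opening: 0.0155
gripper_force: 0.0
```

arm_command(targets=[[40,38,0,0],[80,76,0,0],[120,115,0,0],[160,153,0,0],[160,153,-50,0],[160,153,-90,0],[160,153,-90,0]])

```text
clock: 3.28
tcp_pos: [0.6469, -0.1422, 0.1289]
ee_rot: [[0.988, 0.152, -0.008], [0.152, -0.988, 0.003], [-0.008, -0.004, -1.0]]
ft_force: [0.2, 1.8, -0.2]
opening: 0.0007
gripper_force: 0.0
```

Run:
```python
from h import *
c=cam('scene');im=c['frame'][150:290,150:310,::-1]
cv2.imwrite('pics/s1.png',cv2.resize(im,None,fx=4,fy=4,interpolation=cv2.INTER_CUBIC))
```

```text
(no output)
```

View pics/s1.png

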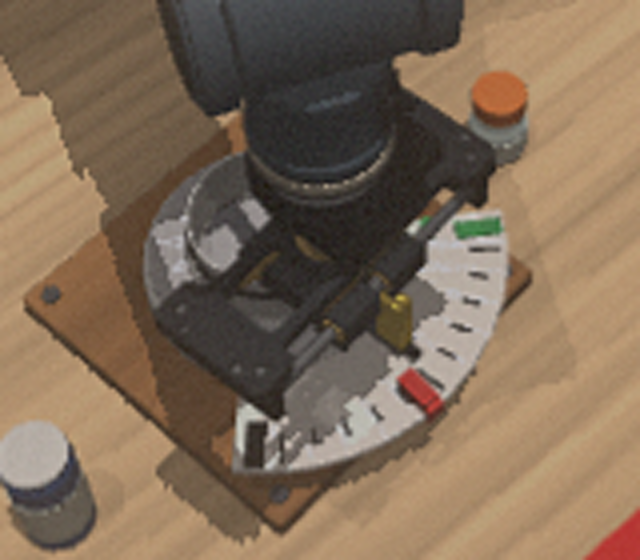

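arm_command(targets=[[0,0,-25,0],[0,0,-50,0],[0,0,-50,0],[-2,12,-50,0],[-4,20,-50,0],[-4,24,-50,0],[-4,24,-50,0]])

```text
clock: 4.2
tcp_pos: [0.6459, -0.1189, 0.0831]
ee_rot: [[0.988, 0.153, 0.001], [0.153, -0.988, -0.0], [0.001, 0.0, -1.0]]
ft_force: [-0.6, -0.2, -0.1]
opening: 0.0005
gripper_force: 0.0
```

Run:
```python
from h import *
o=readout.observe();print(o['tcp_pos'],o['ft_force'])
```

```text
[ 0.64589411 -0.11894471  0.08313171] [-0.57839809 -0.21915564 -0.12605632]
```

arm_command(targets=[[0,8,0,4],[0,15,0,8],[-1,23,0,13],[-3,31,0,17],[-5,38,0,21],[-8,46,0,26],[-11,53,0,30],[-15,60,0,34]])

```text
clock: 5.2
tcp_pos: [0.6316, -0.0607, 0.0829]
ee_rot: [[0.733, 0.68, 0.002], [0.68, -0.733, -0.002], [0.0, 0.003, -1.0]]
ft_force: [0.2, -2.3, 0.3]
opening: 0.0006
gripper_force: 1.1
```

Run:
```python
from h import *
o=readout.observe();print(o['tcp_pos'],o['ft_force'])
c=cam('scene');im=c['frame'][150:290,150:310,::-1]
cv2.imwrite('pics/s2.png',cv2.resize(im,None,fx=4,fy=4,interpolation=cv2.INTER_CUBIC))
```

```text
[ 0.63155563 -0.06070654  0.08294849] [ 0.15943024 -2.27196087  0.34591971]
```

View pics/s2.png

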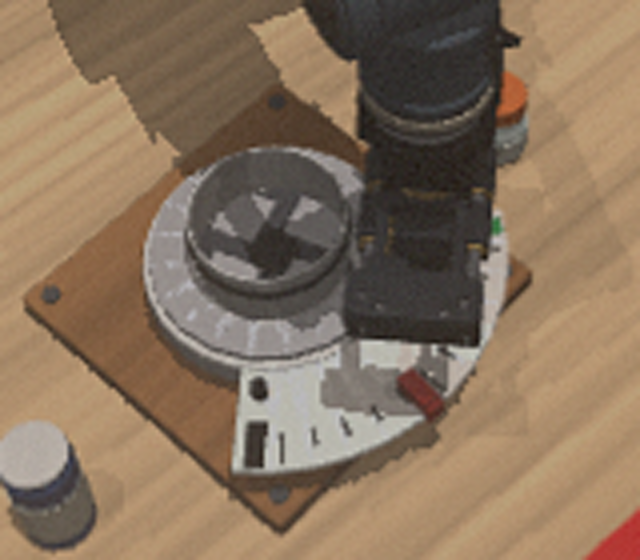

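The tab is hidden behind the gripper now, but the roughly 2.3 N push force shows it's moving with the fingers. I'll go on to the stop in small steps.

arm_command(targets=[[-2,3,0,2],[-4,6,0,4],[-5,8,0,5],[-7,9.5,0,6],[-7,9.5,0,6]])

```text
clock: 5.88
tcp_pos: [0.6238, -0.0496, 0.0827]
ee_rot: [[0.659, 0.752, 0.001], [0.752, -0.659, 0.001], [0.001, 0.0, -1.0]]
ft_force: [1.4, -0.1, 1.4]
opening: 0.0006
gripper_force: 0.8
```

arm_command(targets=[[-0.7,0.7,0,0],[-1.5,1.3,0,0],[-1.5,1.3,0,0]])

```text
clock: 6.25
tcp_pos: [0.6225, -0.0485, 0.0827]
ee_rot: [[0.66, 0.752, 0.001], [0.752, -0.66, 0.0], [0.001, 0.001, -1.0]]
ft_force: [2.9, -0.5, 2.9]
opening: 0.0003
gripper_force: 1.1
```

Not at the stop yet: the force is still only friction.

arm_command(targets=[[-0.8,0.6,0,0],[-1.5,1.3,0,0],[-1.5,1.3,0,0]])

```text
clock: 6.62
tcp_pos: [0.6218, -0.048, 0.0827]
ee_rot: [[0.659, 0.752, 0.003], [0.752, -0.659, -0.001], [0.001, 0.003, -1.0]]
ft_force: [4.8, -2.0, 0.1]
opening: 0.0001
gripper_force: 2.2
```

arm_command(targets=[[-0.8,0.6,0,0],[-1.5,1.3,0,0],[-1.5,1.3,0,0]])

```text
clock: 7.0
tcp_pos: [0.6218, -0.0479, 0.0829]
ee_rot: [[0.659, 0.752, 0.006], [0.752, -0.659, -0.003], [0.002, 0.006, -1.0]]
ft_force: [7.3, -4.5, -1.9]
opening: 0.0006
gripper_force: 3.6
```

The TCP has stalled and force is rising (8.6 N), so the lever is on the open stop. I'll back off, lift, cross over and come down on the other side.

arm_command(targets=[[8,-7,0,0],[12,-10,0,0],[12,-10,30,0],[12,-10,70,0],[-15,14,70,0],[-44,39,70,0],[-44,39,70,0]])

```text
clock: 7.88
tcp_pos: [0.5709, -0.0049, 0.152]
ee_rot: [[0.658, 0.753, -0.007], [0.753, -0.658, 0.002], [-0.003, -0.006, -1.0]]
ft_force: [-0.6, -0.6, 0.3]
opening: 0.0005
gripper_force: 0.0
```

Run:
```python
from h import *
c=cam('scene');im=c['frame'][150:290,150:310,::-1]
cv2.imwrite('pics/s3.png',cv2.resize(im,None,fx=4,fy=4,interpolation=cv2.INTER_CUBIC))
```

```text
(no output)
```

View pics/s3.png

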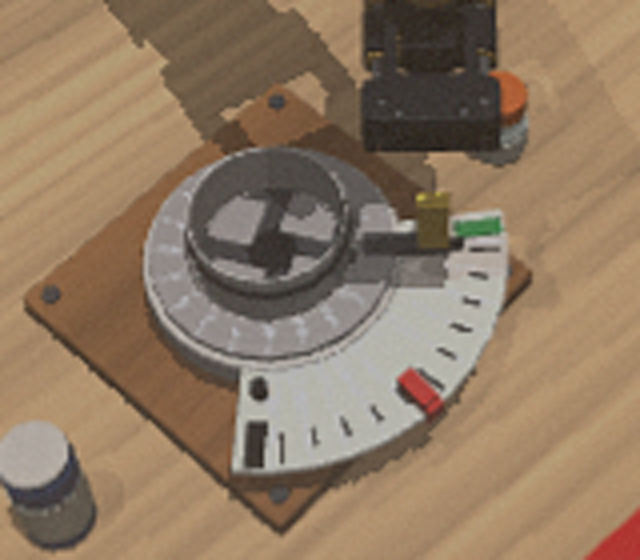

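The lever sits at the open stop, with the tab at about (432,220) next to the green patch. I'll lower and push it clockwise.

arm_command(targets=[[0,0,-35,0],[0,0,-70,0],[0,0,-70,0],[8,-8,-70,0],[14,-13,-70,0],[16,-15,-70,0]])

```text
clock: 8.68
tcp_pos: [0.593, -0.0231, 0.0839]
ee_rot: [[0.66, 0.751, 0.003], [0.751, -0.66, -0.001], [0.002, 0.003, -1.0]]
ft_force: [0.7, 0.5, 0.0]
opening: 0.0004
gripper_force: 0.0
```

arm_command(targets=[[5,-3,0,-3],[10,-6,0,-6],[16,-11,0,-10],[22,-16,0,-14],[28,-22,0,-19],[33,-28,0,-23],[37,-35,0,-27],[41,-41,0,-32]])

```text
clock: 9.68
tcp_pos: [0.6323, -0.0625, 0.0833]
ee_rot: [[0.958, 0.285, 0.0], [0.285, -0.958, 0.001], [0.001, -0.001, -1.0]]
ft_force: [-0.4, 2.4, 1.5]
opening: 0.0006
gripper_force: 1.2
```

arm_command(targets=[[2,-5,0,-3],[5,-10,0,-6],[7,-14,0,-8],[8,-18,0,-10],[8,-18,0,-10]])

```text
clock: 10.3
tcp_pos: [0.6405, -0.0816, 0.0829]
ee_rot: [[0.993, 0.117, 0.001], [0.117, -0.993, -0.0], [0.001, 0.001, -1.0]]
ft_force: [0.2, 0.5, 0.8]
opening: 0.0005
gripper_force: 0.4
```

Run:
```python
from h import *
o=readout.observe();print(o['tcp_pos'],o['ft_force'])
c=cam('scene');im=c['frame'][185:285,200:300,::-1]; cv2.imwrite('pics/raw4.png',c['frame'][...,::-1])
t=cam('top')['frame'][140:240,245:345,::-1]
cv2.imwrite('pics/s4.png',np.hstack([cv2.resize(i,(400,400),interpolation=cv2.INTER_CUBIC) for i in(im,t)]))
```

```text
[ 0.64049652 -0.08159773  0.08287889] [0.20991721 0.53720589 0.80450216]
```

View pics/s4.png

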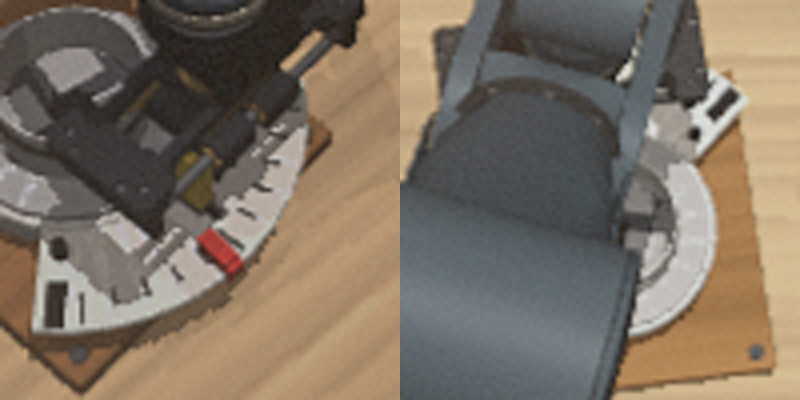

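arm_command(targets=[[1,-3,0,-2],[2,-6,0,-4],[2,-6,0,-4],[1,8,0,-4],[0,24,0,-4],[0,24,40,-4],[0,24,90,-4],[-20,80,100,-4]])

```text
clock: 11.4
tcp_pos: [0.6246, -0.0032, 0.1867]
ee_rot: [[0.999, 0.044, 0.011], [0.044, -0.999, -0.003], [0.011, 0.003, -1.0]]
ft_force: [0.4, 1.7, -0.1]
opening: 0.0006
gripper_force: 0.0
```

arm_command(targets=[[0,55,0,0],[0,110,0,0],[0,165,0,0],[0,220,0,0],[0,220,0,0]])

```text
clock: 12.02
tcp_pos: [0.6185, 0.2242, 0.1823]
ee_rot: [[0.998, 0.055, -0.0], [0.055, -0.998, 0.001], [-0.0, -0.001, -1.0]]
ft_force: [0.3, -0.5, -0.0]
opening: 0.0006
gripper_force: 0.0
```

Run:
```python
from h import *
F=[]
for n,(x0,y0) in dict(scene=(200,185),top=(245,140)).items():
    a=np.mean([cam(n)['frame'].astype(float) for _ in range(6)],0).clip(0,255).astype(np.uint8); np.save(n+'5.npy',a)
    F.append(cv2.resize(a[y0:y0+100,x0:x0+100,::-1],(400,400),interpolation=cv2.INTER_CUBIC))
cv2.imwrite('pics/s5.png',np.hstack(F))
```

```text
(no output)
```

View pics/s5.png

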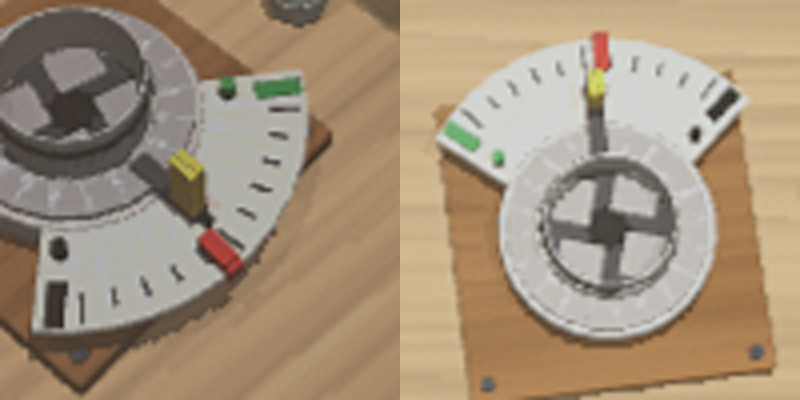

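Both views now show the lever slightly counter-clockwise of the clip. I'll zoom in to measure the remainder.

Run:
```python
from h import *
F=[]
for n,(x0,y0) in dict(scene=(230,220),top=(276,144)).items():
    a=np.load(n+'5.npy'); F.append(cv2.resize(a[y0:y0+40,x0:x0+40,::-1],(400,400),interpolation=cv2.INTER_CUBIC))
cv2.imwrite('pics/s6.png',np.hstack(F))
```

```text
(no output)
```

View pics/s6.png

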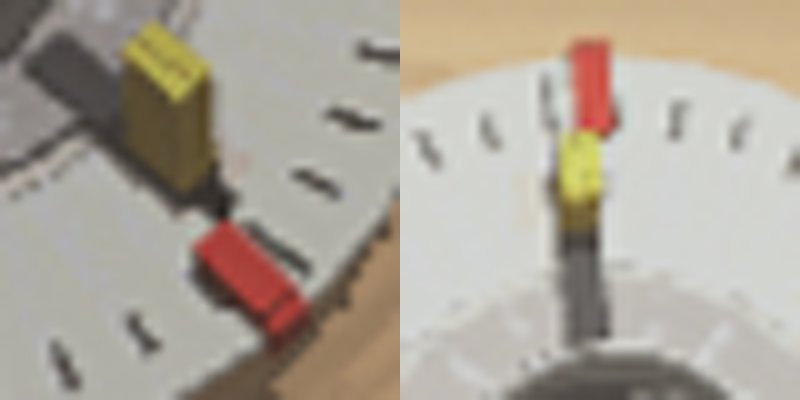

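```bash
cat > ang.py <<'E'
from h import *
def q(c,pegs,pts,o,sc):
    f=lambda p,z,o,sc:back(c,((p[0]+.5)/sc-.5+o[0],(p[1]+.5)/sc-.5+o[1]),z)[:2]
    g,b=[f(p,.069,*pegs[0]) for p in pegs[1]]
    v=g-b; th=np.arctan2(v[1],v[0])-np.pi/2; C=(g+b)/2-.1*np.cos(.87)*np.array([np.cos(th),np.sin(th)])
    print('C',C.round(4),'th',th.round(4),'pegdist',np.linalg.norm(v).round(4),'exp',round(.2*np.sin(.87),4))
    for k,(p,z) in pts.items():
        w=f(p,z,o,sc)-C; print(k,'r',np.linalg.norm(w).round(4),'world ang',np.arctan2(w[1],w[0]).round(4))
if __name__=='__main__':
    q(cam('scene'),(((200,185),4),[(227,82),(58,241)]),dict(tip=((228,213),.065),clip_in=((213,234),.068),clip_out=((288,309),.068),tab=((167,62),.115)),(230,220),10)
    q(cam('top'),(((245,140),4),[(98,155),(295,132)]),dict(clip_in=((194,130),.068),clip_out=((192,45),.068),tab=((180,163),.115)),(276,144),10)
E
python3 ang.py
```

```text
C [ 0.5407 -0.1142] th 0.1082 pegdist 0.1516 exp 0.1529
tip r 0.1243 world ang 0.0677
clip_in r 0.1271 world ang 0.0076
clip_out r 0.154 world ang 0.0073
tab r 0.1051 world ang 0.0692
C [ 0.5405 -0.114 ] th 0.1038 pegdist 0.1521 exp 0.1529
clip_in r 0.1239 world ang 0.0119
clip_out r 0.1509 world ang 0.0097
tab r 0.1032 world ang 0.089
```

arm_command(targets=[[0,-60,0,0],[0,-120,0,0],[0,-180,0,0],[0,-240,0,0],[20,-280,0,0],[20,-280,0,0],[20,-280,0,0]])

```text
clock: 13.6
tcp_pos: [0.6395, -0.0607, 0.1822]
ee_rot: [[0.999, 0.048, -0.001], [0.048, -0.999, 0.001], [-0.001, -0.001, -1.0]]
ft_force: [0.4, 0.3, 0.0]
opening: 0.0004
gripper_force: 0.0
```

arm_command(targets=[[0,0,-50,0],[0,0,-99,0],[0,0,-99,0],[2,-12,-99,-1],[3,-22,-99,-2],[4,-27,-99,-2],[4,-31,-99,-2],[4,-31,-99,-2]])

```text
clock: 14.6
tcp_pos: [0.6446, -0.0926, 0.0843]
ee_rot: [[1.0, 0.013, 0.001], [0.013, -1.0, -0.001], [0.001, 0.001, -1.0]]
ft_force: [-1.1, 0.0, -0.3]
opening: 0.0008
gripper_force: 0.1
```

arm_command(targets=[[0,0,0,0],[0,0,0,0]])

```text
clock: 14.85
tcp_pos: [0.6435, -0.0921, 0.0831]
ee_rot: [[1.0, 0.013, -0.001], [0.013, -1.0, 0.0], [-0.001, -0.0, -1.0]]
ft_force: [-0.9, -0.2, 0.4]
opening: 0.0006
gripper_force: 0.0
```

arm_command(targets=[[0,12,0,0],[-4,31,0,0],[-4,31,50,0],[-4,31,99,0],[-14,80,99,0],[-24,140,99,0],[-24,200,99,0],[-24,260,99,0]])

```text
clock: 15.85
tcp_pos: [0.6187, 0.171, 0.1826]
ee_rot: [[1.0, 0.014, -0.0], [0.014, -1.0, 0.0], [-0.0, -0.0, -1.0]]
ft_force: [0.8, 0.1, -0.4]
opening: 0.0004
gripper_force: 0.0
```

arm_command(targets=[[0,50,0,0],[0,50,0,0],[0,50,0,0]])

```text
clock: 16.23
tcp_pos: [0.619, 0.2186, 0.1823]
ee_rot: [[1.0, 0.015, -0.001], [0.015, -1.0, -0.001], [-0.001, 0.001, -1.0]]
ft_force: [0.3, -0.5, 0.0]
opening: 0.0004
gripper_force: 0.0
```

Run:
```python
from h import *
F=[]; print(readout.observe()['tcp_pos'])
for n,(x0,y0) in dict(scene=(230,220),top=(276,144)).items():
    a=np.mean([cam(n)['frame'].astype(float) for _ in range(6)],0).clip(0,255).astype(np.uint8); np.save(n+'7.npy',a)
    F.append(cv2.resize(a[y0:y0+40,x0:x0+40,::-1],(400,400),interpolation=cv2.INTER_CUBIC))
cv2.imwrite('pics/s7.png',np.hstack(F))
```

```text
[0.61904207 0.21862201 0.18227416]
```

View pics/s7.png

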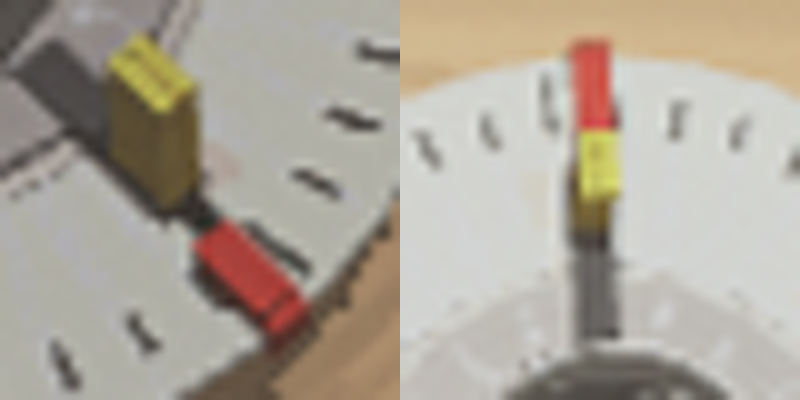

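Run:
```python
from ang import *
q(cam('scene'),(((200,185),4),[(227,82),(58,241)]),dict(tip=((216,222),.065),tab=((152,72),.115),tabold=((167,62),.115)),(230,220),10)
c=cam('top')
q(c,(((245,140),4),[(98,155),(295,132)]),dict(tab=((199,163),.115),armaxis=((196,290),.068),clip=((193,88),.068)),(276,144),10)
# differential check: yellow mask centroid, both pictures, vs model tab at trial angles
for n,z in(('scene',.115),('top',.115)):
  for k in '57':
    h=cv2.cvtColor(np.load(n+k+'.npy'),cv2.COLOR_RGB2HSV).astype(int); m=(abs(h[...,0]-28)<6)&(h[...,1]>110)&(h[...,2]>150)
    m[:140]=0;m[260:]=0;m[:,:230]=0;m[:,320:]=0
    v,u=np.nonzero(m); p=back(cam(n),(u.mean(),v.mean()),z)[:2]-[.5406,-.1141]; print(n,k,len(u),u.mean().round(2),v.mean().round(2),np.linalg.norm(p).round(4),np.arctan2(p[1],p[0]).round(4))
```

```text
C [ 0.5407 -0.1142] th 0.1082 pegdist 0.1516 exp 0.1529
tip r 0.124 world ang 0.0373
tab r 0.1045 world ang 0.0276
tabold r 0.1051 world ang 0.0692
C [ 0.5405 -0.114 ] th 0.1038 pegdist 0.1521 exp 0.1529
tab r 0.1028 world ang 0.0341
armaxis r 0.0735 world ang 0.028
clip r 0.1373 world ang 0.0107
scene 5 29 246.24 225.69 0.1051 0.0696
scene 7 29 244.55 227.07 0.105 0.0184
top 5 25 293.64 160.32 0.1017 0.0887
top 7 24 295.25 160.25 0.1015 0.0414
```

arm_command(targets=[[0,-60,0,0],[0,-120,0,0],[0,-180,0,0],[0,-240,0,0],[24,-279,0,0],[24,-279,0,0],[24,-279,-50,0],[24,-279,-99,0]])

```text
clock: 18.12
tcp_pos: [0.6443, -0.0603, 0.0832]
ee_rot: [[1.0, 0.014, 0.002], [0.014, -1.0, -0.0], [0.002, 0.0, -1.0]]
ft_force: [1.0, -0.9, -1.4]
opening: 0.0005
gripper_force: 0.0
```

arm_command(targets=[[0,0,0,0],[0,-12,0,0],[0,-22,0,0],[0,-27,0,0],[0,-30,0,0],[0,-32,0,0],[0,-33,0,0],[0,-33,0,0]])

```text
clock: 19.12
tcp_pos: [0.6443, -0.0937, 0.0838]
ee_rot: [[1.0, 0.013, 0.001], [0.013, -1.0, 0.0], [0.001, -0.0, -1.0]]
ft_force: [0.1, 1.9, 1.4]
opening: 0.0007
gripper_force: 1.1
```

arm_command(targets=[[0,12,0,0],[-4,31,0,0],[-4,31,50,0],[-4,31,99,0],[-14,80,99,0],[-24,140,99,0],[-24,200,99,0],[-24,260,99,0]])

```text
clock: 20.12
tcp_pos: [0.6187, 0.1688, 0.1823]
ee_rot: [[1.0, 0.014, -0.001], [0.014, -1.0, -0.0], [-0.001, 0.0, -1.0]]
ft_force: [1.0, 0.6, -0.5]
opening: 0.0005
gripper_force: 0.0
```

arm_command(targets=[[0,50,0,0],[0,50,0,0],[0,50,0,0]])

```text
clock: 20.5
tcp_pos: [0.619, 0.2165, 0.1821]
ee_rot: [[1.0, 0.015, -0.001], [0.015, -1.0, -0.001], [-0.001, 0.001, -1.0]]
ft_force: [-0.3, -0.7, 1.0]
opening: 0.0005
gripper_force: 0.0
```

Run:
```python
from h import *
F=[]
for n,(x0,y0) in dict(scene=(230,220),top=(276,144)).items():
    a=np.mean([cam(n)['frame'].astype(float) for _ in range(6)],0).clip(0,255).astype(np.uint8); np.save(n+'8.npy',a)
    F.append(cv2.resize(a[y0:y0+40,x0:x0+40,::-1],(400,400),interpolation=cv2.INTER_CUBIC))
    h=cv2.cvtColor(a,cv2.COLOR_RGB2HSV).astype(int); m=(abs(h[...,0]-28)<6)&(h[...,1]>110)&(h[...,2]>150)
    m[:140]=0;m[260:]=0;m[:,:230]=0;m[:,320:]=0
    v,u=np.nonzero(m); p=back(cam(n),(u.mean(),v.mean()),.115)[:2]-[.5406,-.1141]; print(n,len(u),np.linalg.norm(p).round(4),np.arctan2(p[1],p[0]).round(4))
cv2.imwrite('pics/s8.png',np.hstack(F))
```

```text
scene 26 0.1052 0.0199
top 27 0.1019 0.0355
```

View pics/s8.png

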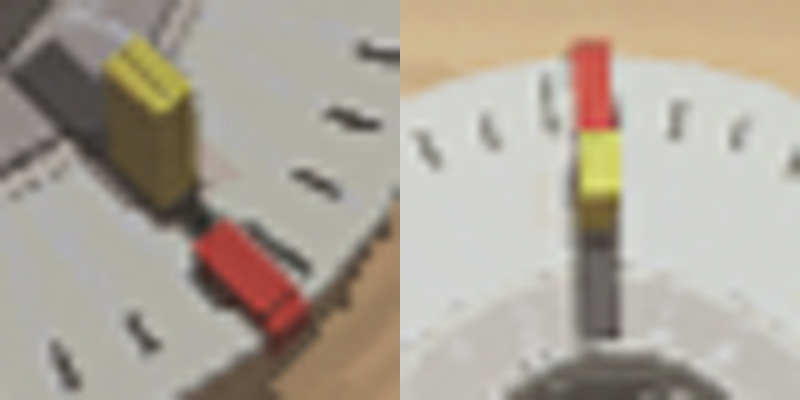

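About 1 mm remains, averaging the two cameras. One last small push of 0.8 mm, then I'll leave.

arm_command(targets=[[0,-60,0,0],[0,-120,0,0],[0,-180,0,0],[0,-240,0,0],[24,-279,0,0],[24,-279,0,0],[24,-279,-50,0],[24,-279,-99,0]])

```text
clock: 22.2
tcp_pos: [0.6444, -0.0623, 0.0833]
ee_rot: [[1.0, 0.014, 0.002], [0.014, -1.0, -0.0], [0.002, 0.0, -1.0]]
ft_force: [-0.0, -0.1, 0.0]
opening: 0.0005
gripper_force: 0.0
```

arm_command(targets=[[0,0,0,0],[0,-12,0,0],[0,-22,0,0],[0,-27,0,0],[0,-29,0,0],[0,-31,0,0],[0,-32,0,0],[0,-32,0,0]])

```text
clock: 23.2
tcp_pos: [0.6444, -0.0947, 0.0838]
ee_rot: [[1.0, 0.013, 0.001], [0.013, -1.0, 0.0], [0.001, -0.0, -1.0]]
ft_force: [-0.8, 2.7, 1.9]
opening: 0.0004
gripper_force: 1.2
```

arm_command(targets=[[0,12,0,0],[-4,31,0,0],[-4,31,50,0],[-4,31,99,0],[-14,80,99,0],[-24,140,99,0],[-24,200,99,0],[-24,260,99,0]])

```text
clock: 24.2
tcp_pos: [0.6187, 0.1677, 0.1824]
ee_rot: [[1.0, 0.014, -0.001], [0.014, -1.0, -0.0], [-0.001, 0.0, -1.0]]
ft_force: [0.2, -0.1, -0.3]
opening: 0.0007
gripper_force: 0.0
```

arm_command(targets=[[0,50,0,0],[0,50,0,0],[0,50,0,0]])

```text
clock: 24.58
tcp_pos: [0.619, 0.2155, 0.182]
ee_rot: [[1.0, 0.015, -0.001], [0.015, -1.0, -0.001], [-0.001, 0.001, -1.0]]
ft_force: [-0.9, 0.2, -0.3]
opening: 0.0007
gripper_force: 0.0
```

Run:
```python
from h import *
for n in('scene','top'):
    a=np.mean([cam(n)['frame'].astype(float) for _ in range(6)],0).clip(0,255).astype(np.uint8)
    h=cv2.cvtColor(a,cv2.COLOR_RGB2HSV).astype(int); m=(abs(h[...,0]-28)<6)&(h[...,1]>110)&(h[...,2]>150)
    m[:140]=0;m[260:]=0;m[:,:230]=0;m[:,320:]=0
    v,u=np.nonzero(m); p=back(cam(n),(u.mean(),v.mean()),.115)[:2]-[.5406,-.1141]; print(n,len(u),np.linalg.norm(p).round(4),np.arctan2(p[1],p[0]).round(4))
```

```text
scene 30 0.1048 0.0004
top 22 0.1027 0.0282
```

Scene gives 0.000 and top gives 0.028, a mean of about 0.01. The clip is at about 0.009, so the pointer is on it.

```bash
python3 -c "
from workcell import job; print(job.sign_off())"
```

```text
the job is handed in; nothing more can be done
None
```

I pushed the damper lever to the green open stop, then back so the pointer faces the middle of the red clip, to within about 1–2 mm by the cameras (they disagree by about 3 mm), and handed the job in at about 25 s.

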